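# Hang the test tiles and hold the splash shield on balance

### The arm

A 6-joint arm with a two-finger parallel gripper is mounted at the origin on the work surface. World frame = base frame: x ahead of the robot, y to its left, z up, the work surface at z = 0. Lengths are in m, angles in degrees, forces in N, time in s.
With the tool pointing down it reaches from about 0.4 to 0.825 m from the base axis. Payload 7 kg.
Tool frame: the origin (TCP) lies at the very end of the fingers, on their centre line; the grasp point (between the pads) lies 19 mm behind it; z points along the fingers, y is the line along which they close (so a half turn about z gives the same grasp; the last joint's range is limited). The gripper opens to 88 mm and grips with 3 to 60 N. Pads are 19 mm wide; open, the fingers measure 130 mm over their backs; the gripper's body (78 mm by 193 mm) begins 47 mm behind the grasp point.
Start: joints at [84.402, 20.546, 0.682, 0, -70.136, -16.507], TCP at [0.254, 0.625, 0.227] pointing down, gripper open.
Joint ranges: [-176.03, 176.03], [-82.01, 121.73], [-58.28, 71.71], [-173.87, 95.51], [-174.79, -0.11], [-173.66, 173.66]. Speed limits (degrees/s): [136.94, 136.94, 172.46, 180, 180, 180].

### API

Orientations are given as [roll, pitch, yaw] about the fixed x, y, z axes, in that order (R = Rz(yaw) Ry(pitch) Rx(roll)).
In Python, from plant import ctrl gives the robot as it stands.
- The arm moves only by the tool carry_out, never from a script. Its argument "deltas" is a list that holds one entry, the list of rows, each a list of 5 numbers: the shift along the tool's x, y, z scaled (see below), then the turn about the tool's z scaled (see below), then the opening, from -1 (shut) to 1 (fully open). A call has 1 to 5 rows; each row is the pose to reach, as a shift and turn from the pose commanded when the call began, along the tool's axes at that moment, turning the shorter way round; what a row does not reach only later rows make up. The controller multiplies each number of a shift by 20 cm and each number of a turn by 2 pi rad. A row lasts 1/10 s, in which the tool goes at most 50 mm and 8.59 degrees, less where a joint would pass 70% of its speed; a pose out of reach is approached as far as the arm can. A call with a number of a shift or a turn outside -1 to 1 is refused whole. A call with a gripper value outside its range is refused whole. The fingers move at their own pace and stop on an object; the grip force is fixed at half the most. Time passes only in rows, so rows that repeat a pose let the fingers close. It gives the time, the measured TCP pose, the force, the opening and the grip force at its end, in the units of the state.
- ctrl.get_obs(): the state, without advancing time (a new reading comes with each control period).
- ctrl.snapshot(name): name is "side" or "top" or "wrist"; returns a dict with "color" (400x640x3 uint8, red, green, blue), "camera_matrix" (3x3 intrinsics, pixels), "R" (3x3) and "t" (3): a world point X has camera coordinates R X + t. Camera axes: x right, y down, z forward; pixel columns grow to the right and rows downward; lengths in m; the calibration is good to about 2 mm. A picture is of the moment at which its call begins. There is no depth.
- ctrl.close_job(): hands the job in; it is judged then, once.
Trained networks look in a picture, given as the dict that the camera call returned (one of the last four; its "shot" number tells which), for a name from the list of things; names that differ only in an ending like _2 or _b are one class to them, and where a whole thing is asked for, a point or a joint stands for the part that bears it (a point fixed in the world has none). Each returns a list of dicts, best first, with "p" (0 to 1); they miss things now and then, are a little off and sometimes report something else, mostly with a low value. They report only what shows in the picture. A call takes as long as a camera call.
- ctrl.search_frame(picture, name): "centre" ([column, row] in pixels, amid what is visible of it).
- ctrl.silhouettes(picture, name): "mask" (400x640 bool, what is visible of it) and "centre" ([column, row] in pixels, amid what is visible of it).
- ctrl.spot_point(picture, name): "centre" ([column, row] in pixels: a listed point, or the origin of a listed thing).
The state is a dict: "clock": time; "joint_pos": joint angles; "qvel": joint speeds; "tau": joint torques, N m; "tool_pos": TCP position; "orientation": TCP orientation; "force": force on the tool from outside, world axes, zero at the start; "moment": the same for the moment, N m; "opening": finger opening in m; "gripper_force": force on a finger pad.
Only numpy, scipy, OpenCV 4.12 (cv2) and the standard library are available. Lean on these libraries where they do the work, as an engineer would, in place of code of your own. Each camera call takes 0.05 s, during which the arm holds its last target. There are 200 camera calls.

### The job

Get the test tiles ready for spraying: hook the tile hanger over the rail near its free end (on the outermost third or so), slide it along the rail, riding on it, until its middle is in line with the little pointed marker, and let go of it there. Then take the fallen splash flap by its dowel handle, swing it up to upright, its balance point, and keep holding it there so that it falls neither way: finish with the handle still in the grip. Leave everything else on the table where it is.

Things in the scene. Friction and masses are not known exactly. Their poses are not given: they have to be found in the camera images.
- rack: fixed rack, left or right of the shield: plywood board (x 120, y 340, 18 mm thick), one square wooden post (22 mm, top 182 mm above the table) at its +y end and a level round steel rail, 12 mm thick, along y, centre line 160 mm above the table, from the post's face (y +146 mm) to a free end (y -150 mm). Origin: under the board's middle, on the table, straight below the rail; +y towards the post
- pointer: marker: a pointed dark steel cone, foot 22 mm across, 45 mm tall, fixed on the rack's board on the +x side of the rail, 30 to 100 mm from the board's middle towards the post. Origin: centre of its foot, 18 mm above the table; axes parallel to the rack's. The hanger's middle belongs at the pointer's y along the rail
- hanger: loose test-tile hanger, 0.2 kg, standing upright: two terracotta tiles (6 in x, 50 in y, 66 mm tall, 42 mm apart inside), joined by a steel roof like an upside-down V (ridge 90 mm up) with an upright wooden tab on it, 10 mm thick (x), 30 wide (y), top at 138 mm. Open below: lowered straight down it straddles a rail along its y. Origin: middle of the tiles' lower edges; a half turn about z is the same
- hanger_grip (a point): grip point in the middle of the hanger's tab, 115 mm above the tiles' lower edges, same axes (x across the tab's thin way, y along the ridge, z up). When the hanger rides on the rail this point is 38 mm above the rail's centre line, 198 mm above the table
- shield: fixed stand of the splash flap: plywood board (x 180, y 110, 18 mm thick) with two hinge brackets at x -72 and +72 mm, tops 63 mm above the table; origin under the board's middle on the table; x axis parallel to the hinge
- flap_hinge (a point): middle of the flap's hinge axis, 50 mm above the table over the shield's origin; axes parallel to the shield's, x along the hinge
- flap (a joint): angle (rad) of the white splash flap, a panel 120 mm wide, 165 tall, 8 thick, about 0.4 kg, on a free hinge with no stay. 0: upright, its balance point; positive leans to the shield's -y, negative to +y; stops at -1.1 and 1.1. It starts fallen against +1.1, and falls to either side from upright if let go
- flap_grip (a point): grip point on the axis of the flap's handle, a round wooden dowel 14 mm thick, parallel to the hinge, sticking out 76 mm from the panel's +x side edge. It lies 100 mm along +x from the hinge's middle and 150 mm from the hinge axis: 118 mm above the table when fallen, 200 mm upright. Pinched from above, fingers either side in the shield's y, the dowel turns between the pads as the flap swings
- jar_a: bystander, to be left alone: glaze jar with a flat white cap, 60 mm across, 85 tall, in the far left part of the table
- jar_b: bystander, to be left alone: small glaze jar with a black cap, 52 mm across, 75 tall, near the robot on its right
- bowl: bystander, to be left alone: open terracotta bowl, 110 mm across, 50 tall, in the far right part of the table
- beaker: bystander, to be left alone: white handleless cup, 64 mm across, 80 tall, near the robot on its left
- pin: bystander, to be left alone: wooden rolling pin, 400 mm long, 60 mm thick, lying along y beyond the hanger; does not roll
- paddle: bystander, to be left alone: flat wooden clay paddle, 180 mm long, lying flat along x out on the right
- lath: bystander, to be left alone: thin wooden lath, 30 x 260 x 8 mm, lying along y far out on the left

How it is judged (in metres and radians):
On the way, in this order (a step that is already met when the one before it is completed fails the run):
1. the hanger sits on the rail in its outer part near the free end (its middle more than 45 mm from the board's middle) (z of hanger_grip in the frame of rack between 0.189 and 0.207 m and x of hanger_grip in the frame of rack between -0.016 and 0.016 m and y of hanger_grip in the frame of rack between -0.15 and -0.045 m), for 0.2 s.
2. the hanger, still riding on the rail, passes the part between there and the board's middle (z of hanger_grip in the frame of rack between 0.189 and 0.207 m and x of hanger_grip in the frame of rack between -0.016 and 0.016 m and y of hanger_grip in the frame of rack between -0.04 and 0.005 m), for 0.04 s.
3. the hanger hangs from the rail in line with the pointer, within 10 mm, and is let go (z of hanger_grip in the frame of rack between 0.189 and 0.207 m and x of hanger_grip in the frame of rack between -0.016 and 0.016 m and y of hanger_grip in the frame of pointer between -0.01 and 0.01 m and contact force between hanger and rack above 0.5 N and contact force between the fingers and hanger below 0.1 N and angle between hanger_grip's own z axis and vertical below 0.2 rad and linear speed of hanger below 0.05 m/s), for 0.3 s.
4. the flap is upright within 0.08 rad and held by the fingers (value of joint flap between -0.08 and 0.08 rad and velocity of joint flap between -0.15 and 0.15 rad/s and contact force between the fingers and flap above 1 N), for 0.3 s.
At the end, for the whole second after the job is handed in: The flap stands upright within 0.08 rad (about 4.5 degrees), still, with its handle gripped by the fingers (contact over 1 N); the hanger hangs from the rail by itself, at rest, upright within 0.2 rad, its middle within 10 mm of the pointer along the rail, untouched by the fingers (all of step 3 and all of step 4); the arm keeps its last pose, push and grip.
It fails at once if a bystander (jar, bowl, beaker, rolling pin, paddle, lath) is moved by more than 30 mm (distance of any of jar_a, jar_b, bowl, beaker, pin, paddle, lath from where it was at the start of the episode above 0.03 m).
It fails at once if the hanger is tipped over (angle between hanger_grip's own z axis and vertical above 0.7 rad).
It also fails if it takes over 69 s, if anything falls off the work surface, if the arm or the gripper's body presses on something with over 40 N, if the wrist force passes 120 N, or if a joint passes its speed limit or range.

## Working session

There is one attempt and no reset: what is moved stays moved. The work goes in short steps, Python scripts to look and compute and a tool call to move; the robot and the scene stay as the last step left them, time stands still between calls to the robot, and variables do not carry over. Pictures are saved under pics/ and viewed, at most 12 in all, crops included, and the job is handed in when it is done.

Besides the shell and the picture viewer there is one more tool, called after "Emit:" as a command line: name --argument value ..., lists and objects as JSON in quotes. carry_out: Moves the arm, as the interface text tells. Its arguments: {"type":"object","properties":{"deltas":{"type":"array"}},"required":["deltas"]}

```bash
mkdir -p pics; cat > h.py <<'E'
import numpy as np, cv2
from plant import ctrl
def ray(p,px):
    K=np.array(p["camera_matrix"]);R=np.array(p["R"]);t=np.array(p["t"])
    d=R.T@np.linalg.inv(K)@np.array([px[0],px[1],1.]);return -R.T@t,d/np.linalg.norm(d)
def atz(p,px,z):
    c,d=ray(p,px);return c+d*(z-c[2])/d[2]
def proj(p,X):
    q=np.array(p["R"])@np.array(X)+np.array(p["t"]);q=np.array(p["camera_matrix"])@q;return q[:2]/q[2]
def tri(obs):
    A=np.zeros((3,3));b=np.zeros(3)
    for p,px in obs:
        c,d=ray(p,px);M=np.eye(3)-np.outer(d,d);A+=M;b+=M@c
    X=np.linalg.solve(A,b);return X,[np.round(proj(p,X)-px,1) for p,px in obs]
def save(p,n): cv2.imwrite("pics/"+n+".png",p["color"][:,:,::-1])
E
python3 - <<'E'
from h import *
o=ctrl.get_obs();print({k:np.round(v,3) for k,v in o.items()})
P={n:ctrl.snapshot(n) for n in("side","top")}
for n,p in P.items(): save(p,n+"0")
for nm in ["rack","pointer","hanger","hanger_grip","shield","flap_hinge","flap_grip"]:
    ob=[]
    for n,p in P.items():
        r=ctrl.spot_point(p,nm)
        print(nm,n,[(np.round(a["centre"],1),round(a["p"],2)) for a in r[:2]])
        if r: ob.append((p,r[0]["centre"]))
    if len(ob)==2: print("   ",*[np.round(v,4) for v in tri(ob)[0:1]],tri(ob)[1])
for n,p in P.items(): print(n,ray(p,(320,200)))
E
```

```text
{'clock': np.float64(0.0), 'joint_pos': array([ 8.4402e+01,  2.0591e+01,  6.3600e-01, -2.2000e-02, -7.0134e+01,
       -1.6510e+01]), 'qvel': array([-0.085, -0.016,  0.048,  0.039,  0.028, -0.005]), 'tau': array([ 2.0000e-03, -5.8272e+01,  2.9305e+01,  6.9970e+00,  7.0000e-03,
       -0.0000e+00]), 'tool_pos': array([0.254, 0.625, 0.226]), 'orientation': array([ 1.79909e+02, -6.00000e-03, -2.21160e+01]), 'force': array([0.663, 0.741, 0.182]), 'moment': array([-0.015, -0.003, -0.005]), 'gripper_force': np.float64(0.0), 'opening': np.float64(0.087)}
rack side [(array([264.6, 217.7]), 0.72), (array([497.5, 327.5]), 0.46)]
rack top [(array([253.8, 223.2]), 0.82), (array([444.8, 172.9]), 0.31)]
    [ 0.4865  0.2172 -0.0085] [array([ 1.2, -0.3]), array([-0.7,  1.1])]
pointer side [(array([255.5, 191. ]), 0.36)]
pointer top [(array([220.5, 212.3]), 0.45), (array([399.5, 223.6]), 0.33)]
    [0.5192 0.3093 0.0218] [array([-0.4,  0.1]), array([ 0.2, -0.4])]
hanger side [(array([352.4, 217.1]), 0.98)]
hanger top [(array([312.6, 158.2]), 0.91), (array([222.6, 209.1]), 0.29)]
    [ 0.6921  0.0405 -0.0189] [array([ 1.2, -0.3]), array([-0.7,  1. ])]
hanger_grip side []
hanger_grip top [(array([313.6, 160.8]), 0.18)]
shield side [(array([374.9, 307. ]), 0.7)]
shield top [(array([399.7, 222. ]), 0.79)]
    [ 0.4893 -0.2229 -0.0123] [array([ 1.5, -0.3]), array([-0.8,  1. ])]
flap_hinge side [(array([375.3, 293.3]), 0.98)]
flap_hinge top [(array([399.2, 222.4]), 0.84)]
    [ 0.4849 -0.2147  0.0389] [array([-0.6,  0.1]), array([ 0.3, -0.4])]
flap_grip side [(array([453.7, 273.7]), 0.72)]
flap_grip top [(array([445.7, 172.3]), 0.9)]
    [ 0.6139 -0.3355  0.1137] [array([ 0.7, -0.1]), array([-0.4,  0.4])]
side (array([-0.02389064, -0.54616474,  0.86436041]), array([ 0.52159533,  0.53702903, -0.66297672]))
top (array([0.2919998 , 0.04620763, 1.35543671]), array([ 0.19293317, -0.02157965, -0.98097457]))
```

View pics/top0.png

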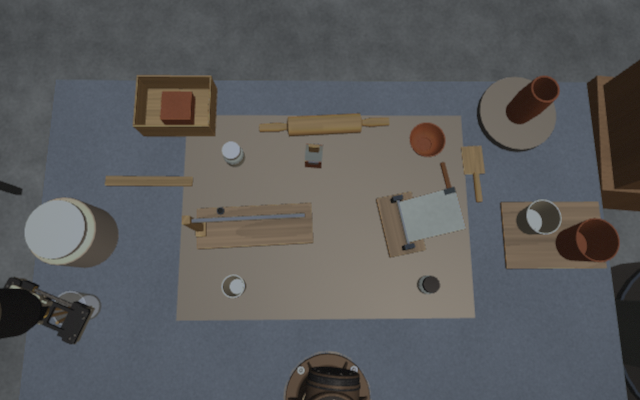

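View pics/side0.png

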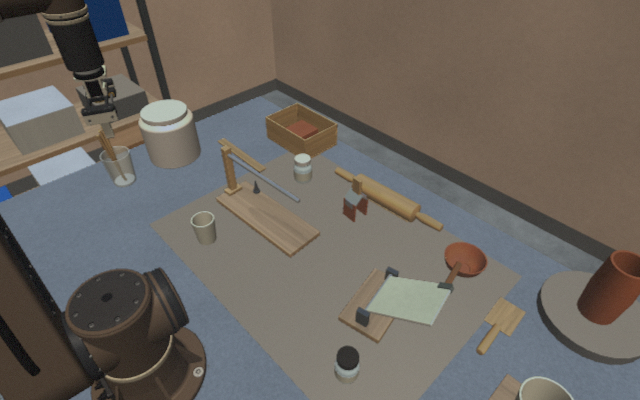

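Top view: the rack is on the left with its post at about (193,226) and the rail's free end at about (303,215). The pointer is at (221,211), the hanger at (313,156), the shield at about (402,225) and the handle at about (445,176). Next I'll use crops for exact edges.

```bash
python3 - <<'E'
from h import *
p=cv2.imread("pics/top0.png")
a=cv2.resize(p[195:260,175:325],None,fx=5,fy=5,interpolation=cv2.INTER_CUBIC)  #750x325
b=cv2.resize(p[135:185,285:340],None,fx=5,fy=5,interpolation=cv2.INTER_CUBIC)   #275x250
c=cv2.resize(p[155:260,370:470],None,fx=4.5,fy=2.38*1,interpolation=cv2.INTER_CUBIC)
im=np.zeros((600,800,3),np.uint8);im[:325,:750]=a;im[335:585,:275]=b;im[335:335+c.shape[0],300:300+c.shape[1]]=c
cv2.imwrite("pics/crop0.png",im)
E
```

```text
(no output)
```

View pics/crop0.png

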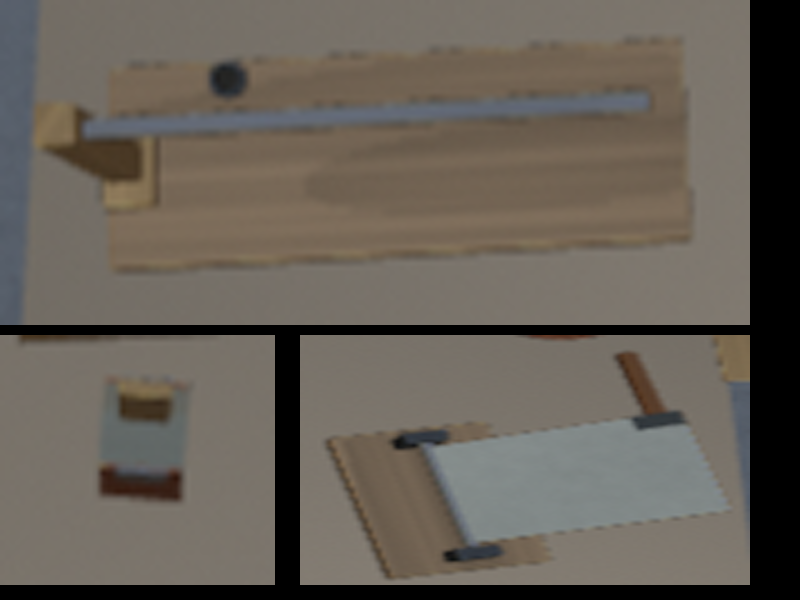

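```bash
python3 - <<'E'
from h import *
p=ctrl.snapshot("top");s=ctrl.snapshot("side")
A=lambda x,y:(175+x/5,195+y/5)
e0=atz(p,A(83,129),.16);e1=atz(p,A(649,101),.16);print("rail",e0,e1,np.linalg.norm(e0-e1))
u=(e0-e1)[:2];u/=np.linalg.norm(u);print("yaw rack",np.degrees(np.arctan2(u[1],u[0]))-90)
O=e1[:2]+.15*u;print("O",O)
c=[atz(p,A(*q),.018)[:2] for q in((112,68),(682,40),(690,240),(114,268))];print("board",np.round(c,3),np.mean(c,0))
m=max([r for r in ctrl.silhouettes(p,"pointer")],key=lambda r:r["p"],default=None)
for z in(.018,.04,.063): 
    q=atz(p,(221,211),z)[:2];print("ptr",z,q,(q-O)@u,(q-O)@[u[1],-u[0]])
for nm in("pointer","hanger","flap_grip","flap_hinge"):
    for P in(p,s):
        r=ctrl.silhouettes(P,nm)
        if r:
            yy,xx=np.nonzero(r[0]["mask"]);pts=np.c_[xx,yy].astype(np.float32)
            print(nm,r[0]["p"],r[0]["centre"],cv2.minAreaRect(pts))
print("tab",atz(p,(314,145.6),.138))
B=lambda x,y:(370+(x-300)/4.5,155+(y-335)/2.38)
h0=atz(p,B(422,438),.06);h1=atz(p,B(473,552),.06);print("hinge",h0,h1,(h0+h1)/2,np.linalg.norm(h0-h1))
g0=atz(p,B(628,355),.118);g1=atz(p,B(655,412),.118);print("handle",g0,g1,np.linalg.norm(g0-g1))
for n,z,X in(("flap_grip",.118,0),("flap_hinge",.05,0),("pointer",.018,0),("rack",0,0),("hanger",0,0),("shield",0,0)):
    for P in(p,s):
        r=ctrl.spot_point(P,n)
        if r:print(n,atz(P,r[0]["centre"],z))
# check rail in side
save(s,"side1")
for q in(e0,e1):print(proj(s,q))
E
```

```text
rail [0.47229802 0.35719209 0.16      ] [0.48621049 0.06040924 0.16      ] 0.29710876451556006
yaw rack 2.683925106731607
O [0.47918656 0.21024469]
board [[0.53  0.379]
 [0.546 0.042]
 [0.427 0.038]
 [0.412 0.372]] [0.47876013 0.20794254]
ptr 0.018 [0.52263444 0.30935285] 0.09696494060163169 0.04804107191656033
ptr 0.04 [0.51884064 0.30502427] 0.09281876305547086 0.04404874671651521
ptr 0.063 [0.5148744  0.30049895] 0.08848412289357539 0.03987495218919532
pointer 0.64 [254.9, 190.2] ((256.0, 186.5), (11.0, 6.0), 90.0)
hanger 0.82 [313.5, 158.3] ((313.5, 155.0), (24.0, 17.0), 90.0)
hanger 0.95 [352.6, 202.5] ((355.0, 199.0), (44.0, 24.0), 90.0)
flap_grip 0.53 [475.0, 162.2] ((473.849609375, 173.2433624267578), (56.34159469604492, 19.490066528320312), 86.18592071533203)
flap_grip 0.94 [411.9, 298.3] ((413.739990234375, 298.3199768066406), (54.38117599487305, 101.69637298583984), 79.69515228271484)
flap_hinge 0.94 [415.1, 218.6] ((419.0039978027344, 212.41258239746094), (68.77213287353516, 91.32713317871094), 62.87869644165039)
flap_hinge 0.81 [390.4, 303.9] ((400.58447265625, 302.97091
[... 206 characters left out ...]
0.21975772  0.06      ] 0.14166364452071786
handle [ 0.63992431 -0.32895794  0.118     ] [ 0.57055729 -0.34170302  0.118     ] 0.07052815184071615
flap_grip [ 0.60181833 -0.33066856  0.118     ]
flap_hinge [ 0.47942997 -0.21838884  0.05      ]
flap_hinge [ 0.48037287 -0.22036789  0.05      ]
pointer [0.620376   0.52524871 0.018     ]
pointer [0.51673278 0.30741969 0.018     ]
rack [0.4831194  0.21000367 0.        ]
rack [0.48595886 0.21118796 0.        ]
hanger [6.82125599e-01 3.28243495e-02 2.22044605e-16]
hanger [0.68822991 0.04093118 0.        ]
shield [ 0.47908112 -0.21644095  0.        ]
shield [ 0.47965766 -0.23014424  0.        ]
[227.88831836 154.88469192]
[298.0697598  201.08594745]
```

```bash
cat > pl.py <<'E'
import sys,json,math,numpy as np
# usage: pl.py reset x y z yaw | pl.py x y z yaw  -> prints calls [tx,ty,tz,turn]
a=sys.argv[1:]
if a[0]=="reset": json.dump(list(map(float,a[1:])),open("cmd.json","w"));sys.exit()
c=json.load(open("cmd.json"));g=list(map(float,a))
d=np.array(g[:3])-c[:3];w=(g[3]-c[3]+180)%360-180
n=max(1,math.ceil(np.linalg.norm(d)/.2-1e-6),math.ceil(abs(w)/34))
for i in range(n):
    t=np.array(c[:3])+(np.array(g[:3])-c[:3])/(n-i);ty=c[3]+w/n;D=t-c[:3];y=math.radians(c[3])
    v=[math.cos(y)*D[0]+math.sin(y)*D[1],math.sin(y)*D[0]-math.cos(y)*D[1],-D[2]]
    v=[round(k/.2,3) for k in v];q=round(-w/n/360,4)
    v2=[k*.2 for k in v];c=[c[0]+math.cos(y)*v2[0]+math.sin(y)*v2[1],c[1]+math.sin(y)*v2[0]-math.cos(y)*v2[1],c[2]-v2[2],c[3]-q*360]
    print(v+[q],"rows>=",max(math.ceil(np.linalg.norm(v2)/.05),math.ceil(abs(q)*360/8.59)),np.round(c,4))
json.dump(c,open("cmd.json","w"))
E
python3 pl.py reset 0.254 0.625 0.227 -22.11; python3 pl.py 0.665 0.036 0.26 -90
```

```text
[np.float64(0.753), np.float64(0.489), np.float64(-0.041), 0.0471] rows>= 4 [  0.3567   0.4777   0.2352 -39.066 ]
[np.float64(0.863), np.float64(0.248), np.float64(-0.041), 0.0471] rows>= 4 [  0.4595   0.3304   0.2434 -56.022 ]
[np.float64(0.898), np.float64(-0.015), np.float64(-0.042), 0.0471] rows>= 4 [  0.5623   0.1832   0.2518 -72.978 ]
[np.float64(0.854), np.float64(-0.275), np.float64(-0.041), 0.0471] rows>= 4 [ 6.6490e-01  3.5900e-02  2.6000e-01 -8.9934e+01]
```

Emit:
carry_out --deltas '[[[0.753, 0.489, -0.041, 0.0471, 1], [0.753, 0.489, -0.041, 0.0471, 1], [0.753, 0.489, -0.041, 0.0471, 1], [0.753, 0.489, -0.041, 0.0471, 1]]]'

```text
clock: 2.35
tool_pos: [0.358, 0.4755, 0.2353]
orientation: [-180.0, -0.0, -39.1]
force: [0.6, 0.0, 0.1]
opening: 0.0875
gripper_force: 0.0
```

Emit:
carry_out --deltas '[[[0.863, 0.248, -0.041, 0.0471, 1], [0.863, 0.248, -0.041, 0.0471, 1], [0.863, 0.248, -0.041, 0.0471, 1], [0.863, 0.248, -0.041, 0.0471, 1]]]'

```text
clock: 2.75
tool_pos: [0.4608, 0.3281, 0.2436]
orientation: [-180.0, -0.0, -56.1]
force: [0.1, 0.9, 0.7]
opening: 0.0877
gripper_force: 0.0
```

Emit:
carry_out --deltas '[[[0.898, -0.015, -0.042, 0.0471, 1], [0.898, -0.015, -0.042, 0.0471, 1], [0.898, -0.015, -0.042, 0.0471, 1], [0.898, -0.015, -0.042, 0.0471, 1], [0.898, -0.015, -0.042, 0.0471, 1]]]'

```text
clock: 3.25
tool_pos: [0.5641, 0.1805, 0.2514]
orientation: [-180.0, -0.0, -73.2]
force: [-0.4, -0.6, 0.8]
opening: 0.0876
gripper_force: 0.0
```

```bash
python3 - <<'E'
from h import *
o=ctrl.get_obs();print(o["clock"],o["tool_pos"],o["orientation"],o["force"])
p=ctrl.snapshot("wrist");save(p,"w1");print(ray(p,(320,200)))
for nm,z in(("pointer",.018),("hanger_grip",.115),("hanger",0),("rack",0)):
    for r in ctrl.spot_point(p,nm)[:2]:print(nm,r["p"],r["centre"],atz(p,r["centre"],z))
E
```

```text
3.25 [0.56406606 0.18047136 0.25141312] [-1.79993965e+02 -3.13042715e-02 -7.31983818e+01] [-0.38403314 -0.56736661  0.83803432]
(array([0.58807019, 0.09984444, 0.40884204]), array([-0.08371945,  0.29887219, -0.95061373]))
pointer 0.72 [322.1, 263.9] [0.52366403 0.31227376 0.018     ]
hanger 0.67 [254.9, 15.2] [0.68817251 0.03579286 0.        ]
rack 0.88 [372.1, 202.4] [0.48250312 0.21095922 0.        ]
```

View pics/w1.png

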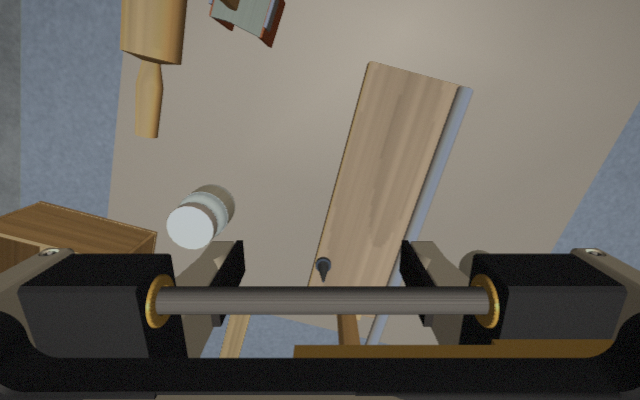

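```bash
python3 pl.py reset 0.5641 0.1805 0.2514 -73.2; python3 pl.py 0.665 0.07 0.26 -90
```

```text
[np.float64(0.675), np.float64(-0.323), np.float64(-0.043), 0.0467] rows>= 3 [ 6.6500e-01  6.9900e-02  2.6000e-01 -9.0012e+01]
```

```bash
python3 pl.py reset 0.5641 0.1805 0.2514 -73.2; python3 pl.py 0.68 0.09 0.26 -90
```

```text
[np.float64(0.601), np.float64(-0.424), np.float64(-0.043), 0.0467] rows>= 3 [ 6.8000e-01  8.9900e-02  2.6000e-01 -9.0012e+01]
```

Emit:
carry_out --deltas '[[[0.601, -0.424, -0.043, 0.0467, 1], [0.601, -0.424, -0.043, 0.0467, 1], [0.601, -0.424, -0.043, 0.0467, 1], [0.601, -0.424, -0.043, 0.0467, 1], [0.601, -0.424, -0.043, 0.0467, 1]]]'

```text
clock: 4.0
tool_pos: [0.6788, 0.0937, 0.2589]
orientation: [179.9, -0.0, -89.8]
force: [-0.0, 0.7, -0.4]
opening: 0.0877
gripper_force: 0.0
```

```bash
python3 - <<'E'
from h import *
p=ctrl.snapshot("wrist")
for nm,z in(("pointer",.018),("hanger_grip",.115),("hanger",0)):
    for r in ctrl.spot_point(p,nm)[:2]:print(nm,r["p"],r["centre"],atz(p,r["centre"],z))
print(proj(p,[.685,.036,.138]))
c=p["color"][:260,180:460];im=cv2.resize(c,None,fx=2.3,fy=2.3,interpolation=cv2.INTER_CUBIC)
cv2.imwrite("pics/w2.png",im[:,:,::-1]);np.savez("w2.npz",**{k:np.array(p[k]) for k in("camera_matrix","R","t")})
E
```

```text
hanger_grip 0.68 [312.5, 128.6] [0.68734763 0.03720376 0.115     ]
hanger 0.77 [314.2, 119.2] [0.68831417 0.03594051 0.        ]
[314.4626986  129.68485545]
```

View pics/w2.png

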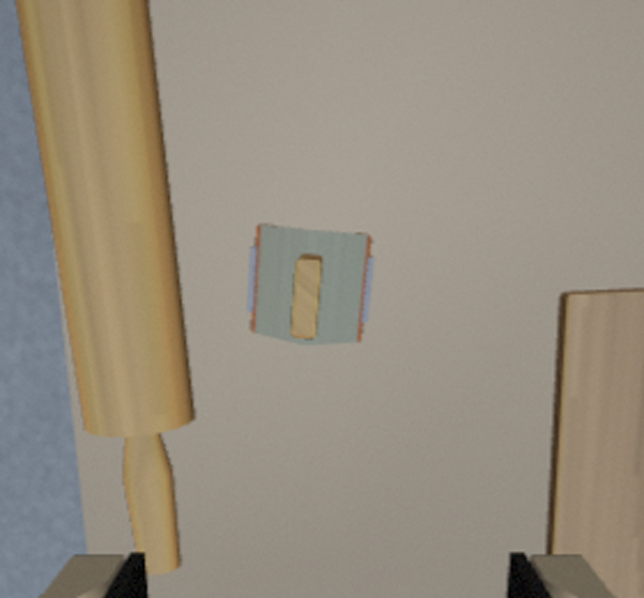

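```bash
python3 - <<'E'
from h import *
p=dict(np.load("w2.npz"))
C=lambda x,y:(180+x/2.3,y/2.3)
print("tab",atz(p,C(306,298),.138))
q=[atz(p,C(*k),.066)[:2] for k in((260,224),(370,234),(360,341),(253,331))]
print(np.round(q,4),np.mean(q,0))
ang=lambda a,b:np.degrees(np.arctan2(*(b-a)[::-1]))
print(ang(q[2],q[1])%180-90,ang(q[3],q[0])%180-90,ang(q[1],q[0]),ang(q[2],q[3]))
a,b=atz(p,C(303,337),.138),atz(p,C(309,259),.138);print("tab",ang(a[:2],b[:2]),np.linalg.norm(a-b),(a+b)/2)
# pointer from w1: reproject needs cam; rough by stored pose
E
```

```text
tab [0.68623479 0.03590256 0.138     ]
[[0.7092 0.0093]
 [0.6583 0.0135]
 [0.662  0.0631]
 [0.7138 0.0585]] [0.68583931 0.03611613]
-4.304053820057902 -5.333948759643434 -4.731837460828851 -5.110337582387728
tab -94.76107056173079 0.02905179733401998 [0.68625457 0.03614007 0.138     ]
```

```bash
python3 - <<'E'
from h import *
o=ctrl.get_obs();print(o["clock"],o["tool_pos"],o["orientation"],o["qvel"])
E
python3 pl.py 0.686 0.036 0.2 -94.9;python3 pl.py 0.686 0.036 0.097 -94.9;
```

```text
4.2 [0.67794388 0.09474925 0.26042177] [-1.79975529e+02  1.53174410e-02 -8.96742227e+01] [ 0.000727   -0.24668158  0.14504295  0.105478   -0.01641645  0.04400488]
[np.float64(0.27), np.float64(-0.03), np.float64(0.3), 0.0136] rows>= 2 [ 6.8600e-01  3.5900e-02  2.0000e-01 -9.4908e+01]
[np.float64(-0.0), np.float64(0.0), np.float64(0.515), -0.0] rows>= 3 [ 6.8600e-01  3.5900e-02  9.7000e-02 -9.4908e+01]
```

```bash
python3 pl.py reset 0.6779 0.0947 0.2604 -89.67
python3 pl.py 0.686 0.036 0.2 -94.9
```

```text
[np.float64(0.294), np.float64(-0.039), np.float64(0.302), 0.0145] rows>= 2 [ 6.860e-01  3.590e-02  2.000e-01 -9.489e+01]
```

Emit:
carry_out --deltas '[[[0.147, -0.02, 0.151, 0.0145, 1], [0.294, -0.039, 0.302, 0.0145, 1], [0.294, -0.039, 0.302, 0.0145, 1], [0.294, -0.039, 0.302, 0.0145, 1], [0.294, -0.039, 0.302, 0.0145, 1]]]'

```text
clock: 4.7
tool_pos: [0.6871, 0.0358, 0.2011]
orientation: [-179.9, 0.0, -94.9]
force: [0.0, 0.4, 0.6]
opening: 0.0875
gripper_force: 0.0
```

```bash
python3 - <<'E'
from h import *
p=ctrl.snapshot("wrist");save(p,"w3")
o=ctrl.get_obs();print(o["clock"],o["tool_pos"],o["orientation"],o["qvel"])
E
```

```text
4.75 [0.68722957 0.03590598 0.20121601] [-1.79859808e+02  4.23730393e-02 -9.49200017e+01] [ 0.03868619 -0.00154992  0.08825557 -0.17797675  0.1336493   0.07133281]
```

Emit:
carry_out --deltas '[[[0.0, 0.005, 0.2, 0, 1], [0.0, 0.005, 0.4, 0, 1], [0.0, 0.005, 0.52, 0, 1], [0.0, 0.005, 0.52, 0, 1], [0.0, 0.005, 0.52, 0, 1]]]'

```text
clock: 5.25
tool_pos: [0.6865, 0.0356, 0.097]
orientation: [-179.9, -0.0, -94.9]
force: [0.9, 0.7, 0.3]
opening: 0.0874
gripper_force: 0.0
```

Emit:
carry_out --deltas '[[[0.0, 0.0, 0.0, 0, -1], [0.0, 0, 0, 0, -1], [0.0, 0, 0, 0, -1], [0, 0, 0, 0, -1], [0, 0, 0, 0, -1]]]'

```text
clock: 5.75
tool_pos: [0.6858, 0.0348, 0.096]
orientation: [-180.0, 0.0, -95.0]
force: [1.0, -0.4, 0.1]
opening: 0.0532
gripper_force: 0.0
```

Emit:
carry_out --deltas '[[[0.0, 0.0, 0.0, 0, -1], [0.0, 0, 0, 0, -1], [0.0, 0, 0, 0, -1], [0, 0, 0, 0, -1], [0, 0, 0, 0, -1]]]'

```text
clock: 6.25
tool_pos: [0.6857, 0.0348, 0.0955]
orientation: [180.0, -0.0, -95.0]
force: [0.3, 0.6, -0.2]
opening: 0.0131
gripper_force: 0.0
```

Emit:
carry_out --deltas '[[[0.0, 0.0, 0.0, 0, -1], [0.0, 0, 0, 0, -1], [0.0, 0, 0, 0, -1], [0, 0, 0, 0, -1]]]'

```text
clock: 6.65
tool_pos: [0.6855, 0.0348, 0.0953]
orientation: [180.0, -0.0, -95.0]
force: [0.3, 0.0, -2.0]
opening: 0.01
gripper_force: 30.0
```

Emit:
carry_out --deltas '[[[0.0, 0.0, -0.2, 0, -1], [0.0, 0, -0.4, 0, -1], [0.0, 0, -0.6, 0, -1], [0, 0, -0.8, 0, -1], [0, 0, -1.0, 0, -1]]]'

```text
clock: 7.15
tool_pos: [0.6853, 0.0347, 0.2972]
orientation: [180.0, 0.0, -95.0]
force: [0.9, 1.0, -2.8]
opening: 0.0097
gripper_force: 30.0
```

```bash
python3 - <<'E'
from h import *
o=ctrl.get_obs();print(o["clock"],o["tool_pos"],o["orientation"],o["opening"],o["gripper_force"],o["force"])
p=ctrl.snapshot("top");s=ctrl.snapshot("side")
w2=dict(np.load("w2.npz"));Rz=lambda y:np.array([[np.cos(y),np.sin(y),0],[np.sin(y),-np.cos(y),0],[0,0,-1]])
T2=np.array([.6779,.0947,.2604]);R2=Rz(np.radians(-89.67));T1=np.array([.564066,.180471,.251413]);R1=Rz(np.radians(-73.198))
# cam = R X + t ; X=R2 q+T2 -> cam = (R R2) q + (R T2 + t)
A=w2["R"]@R2;b=w2["R"]@T2+w2["t"];w1=dict(camera_matrix=w2["camera_matrix"],R=A@R1.T);w1["t"]=b-w1["R"]@T1
print(ray(w1,(320,200)),"expect .58807 .09984 .40884 / -.0837 .2989 -.9506")
print("foot",atz(w1,(323.5,262),.018),"tip",atz(w1,(325,282),.063))
# dark pixels of pointer in side
c=cv2.resize(s["color"][165:215,215:310],None,fx=8,fy=8,interpolation=cv2.INTER_CUBIC);d=cv2.resize(p["color"][200:222,210:232],None,fx=8,fy=8,interpolation=cv2.INTER_CUBIC)
im=np.zeros((590,760,3),np.uint8);im[:400]=c;im[410:586,:176]=d;cv2.imwrite("pics/ptr.png",im[:,:,::-1])
rail=lambda w:[atz(w,(464,88),.16),atz(w,(413,235),.16)]
r=rail(w1);print("rail w1",r,np.degrees(np.arctan2(r[1][1]-r[0][1],r[1][0]-r[0][0]))-90)
E
```

```text
7.15 [0.68526002 0.03469996 0.29717622] [ 1.79987163e+02  5.21527647e-03 -9.50091270e+01] 0.009742349892834599 29.996574819087982 [ 0.88172483  1.03661743 -2.80539908]
(array([0.58921778, 0.09895307, 0.40738923]), array([-0.0843313 ,  0.29899785, -0.95052013])) expect .58807 .09984 .40884 / -.0837 .2989 -.9506
foot [0.52398644 0.30733025 0.018     ] tip [0.52150667 0.30990084 0.063     ]
rail w1 [array([0.48968543, 0.06203984, 0.16      ]), array([0.4814555 , 0.18418311, 0.16      ])] 3.8547239924674557
```

View pics/ptr.png

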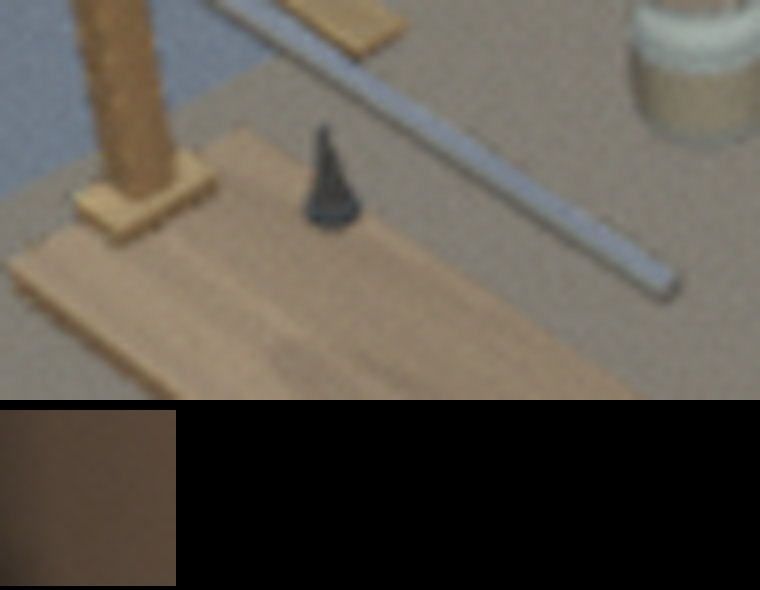

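```bash
python3 - <<'E'
from h import *
s=ctrl.snapshot("side");p=ctrl.snapshot("top")
f=atz(s,(256.4,191.4),.018);t=atz(s,(255.4,180.9),.063);e=atz(s,(299,201),.16);print(f,t,e)
print("rail near post",atz(s,(215+225/8,165+0/8),.16))
ft=atz(p,(221.0,210.9),.035);print("top",ft)
O=np.array([.4800,.2105])
for yaw in(2.7,3.3):
    a=np.radians(yaw);u=np.array([-np.sin(a),np.cos(a)])
    for n,q in(("side foot",f[:2]),("side tip",t[:2]),("w1foot",(.524,.3073)),("w1tip",(.5215,.3099)),("top",ft[:2])):
        print(yaw,n,(np.array(q)-O)@u,(np.array(q)-O)@[u[1],-u[0]])
    print("end",O-.15*u,"on rail z",[O+u*k for k in(-.11,.095)])
E
```

```text
[0.52355293 0.30907186 0.018     ] [0.52296969 0.30615339 0.063     ] [0.48817683 0.0590017  0.16      ]
rail near post [0.47540786 0.28539357 0.16      ]
top [0.51999856 0.30601871 0.035     ]
2.7 side foot 0.09641080597053327 0.04814795487543133
2.7 side tip 0.0935230522906023 0.047427879187864494
2.7 w1foot 0.09461985606509445 0.04851105892702013
2.7 w1tip 0.09733473586676966 0.04613631101146022
2.7 top 0.09352848691057374 0.04445370419645941
end [0.48706597 0.06066652] on rail z [array([0.48518171, 0.10062211]), array([0.47552489, 0.30539454])]
3.3 side foot 0.09590132471577616 0.049154908039112905
3.3 side tip 0.09302126985035926 0.048404631900635764
3.3 w1foot 0.094106670662017 0.049499237740703396
3.3 w1tip 0.09684626945261239 0.04715304966926315
3.3 top 0.09305784909078096 0.04543067689529962
end [0.4886346  0.06074873] on rail z [array([0.48633204, 0.1006824 ]), array([0.47453142, 0.30534247])]
```

```bash
python3 pl.py reset .6853 .0347 .2972 -95.0; python3 pl.py .486 .1044 .297 -87
```

```text
[np.float64(-0.13), np.float64(0.512), np.float64(0.0), -0.0111] rows>= 3 [ 5.8560e-01  6.9500e-02  2.9720e-01 -9.1004e+01]
[np.float64(-0.166), np.float64(0.501), np.float64(0.001), -0.0111] rows>= 3 [  0.486    0.1045   0.297  -87.008 ]
```

Emit:
carry_out --deltas '[[[-0.043, 0.171, 0, -0.0037, -1], [-0.087, 0.341, 0, -0.0074, -1], [-0.13, 0.512, 0, -0.0111, -1]]]'

```text
clock: 7.65
tool_pos: [0.5839, 0.0696, 0.2929]
orientation: [179.8, -0.1, -91.0]
force: [0.5, 0.8, -2.1]
opening: 0.0101
gripper_force: 30.0
```

Emit:
carry_out --deltas '[[[-0.055, 0.167, 0, -0.0037, -1], [-0.111, 0.334, 0, -0.0074, -1], [-0.166, 0.501, 0.001, -0.0111, -1], [-0.166, 0.501, 0.001, -0.0111, -1], [-0.166, 0.501, 0.001, -0.0111, -1]]]'

```text
clock: 8.15
tool_pos: [0.4854, 0.1047, 0.2947]
orientation: [179.9, -0.0, -86.9]
force: [0.4, 0.4, -1.3]
opening: 0.0097
gripper_force: 30.0
```

```bash
python3 - <<'E'
from h import *
p=ctrl.snapshot("wrist");save(p,"w4")
o=ctrl.get_obs();print(o["clock"],o["tool_pos"],o["orientation"],o["opening"],o["force"])
E
```

```text
8.2 [0.48610151 0.1045724  0.29463054] [ 1.79947601e+02 -2.53211422e-02 -8.69832031e+01] 0.01001677699597334 [-0.1596867   0.87984895 -2.56736061]
```

View pics/w4.png

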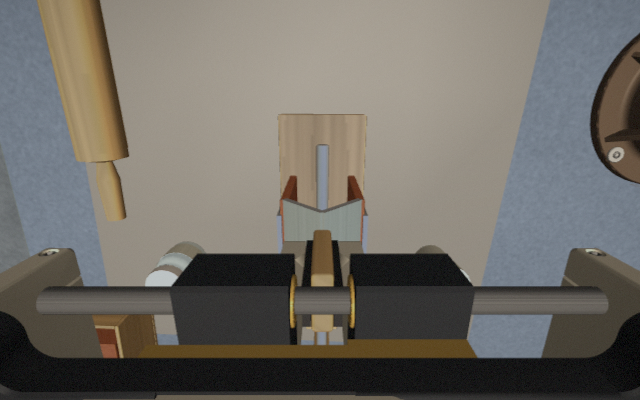

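The wrist view shows the rail at column 322, centred and parallel between the tiles (285 to 360), so I'm lowering straight down.

Emit:
carry_out --deltas '[[[0, 0, 0.15, 0, -1], [0, 0, 0.3, 0, -1], [0, 0, 0.45, 0, -1], [0, 0, 0.54, 0, -1], [0, 0, 0.565, 0, -1]]]'

```text
clock: 8.7
tool_pos: [0.4855, 0.1034, 0.1792]
orientation: [179.7, -0.1, -87.1]
force: [-0.8, -0.8, -1.9]
opening: 0.0098
gripper_force: 30.0
```

Emit:
carry_out --deltas '[[[0, 0, 0.01, 0, -1], [0, 0, 0.02, 0, -1], [0, 0, 0.02, 0, -1]]]'

```text
clock: 9.0
tool_pos: [0.4862, 0.1039, 0.1794]
orientation: [180.0, -0.1, -87.0]
force: [-4.1, -2.8, 1.9]
opening: 0.0099
gripper_force: 30.0
```

Emit:
carry_out --deltas '[[[0, 0, 0, 0, -1], [-0.08, 0, 0, 0, -1], [-0.18, 0, 0, 0, -1], [-0.28, 0, 0, 0, -1], [-0.38, 0, 0, 0, -1]]]'

```text
clock: 9.5
tool_pos: [0.4824, 0.1807, 0.1794]
orientation: [-180.0, -0.0, -87.0]
force: [-2.0, -2.8, -0.1]
opening: 0.0102
gripper_force: 30.0
```

Emit:
carry_out --deltas '[[[-0.1, 0, 0, 0, -1], [-0.2, 0, 0, 0, -1], [-0.3, 0, 0, 0, -1], [-0.4, 0, 0, 0, -1], [-0.5, 0, 0, 0, -1]]]'

```text
clock: 10.0
tool_pos: [0.4768, 0.2812, 0.1787]
orientation: [180.0, -0.0, -87.0]
force: [-2.8, -3.5, 1.5]
opening: 0.0098
gripper_force: 30.0
```

Emit:
carry_out --deltas '[[[-0.08, 0, 0, 0, -1], [-0.12, 0, 0, 0, -1], [-0.12, 0, 0, 0, -1]]]'

```text
clock: 10.3
tool_pos: [0.4756, 0.3061, 0.1786]
orientation: [180.0, 0.0, -87.0]
force: [-5.2, -0.1, 4.6]
opening: 0.0097
gripper_force: 30.0
```

```bash
python3 - <<'E'
from h import *
o=ctrl.get_obs();print(o["clock"],o["tool_pos"],o["orientation"],o["opening"],o["force"])
s=ctrl.snapshot("side");
for n in("hanger","hanger_grip","pointer"):
    print(n,[(r["p"],r["centre"],atz(s,r["centre"],dict(hanger=.083,hanger_grip=.198,pointer=.018)[n])) for r in ctrl.spot_point(s,n)[:1]])
c=cv2.resize(s["color"][110:210,200:330],None,fx=5.5,fy=5.5,interpolation=cv2.INTER_CUBIC);cv2.imwrite("pics/s5.png",c[:,:,::-1])
E
```

```text
10.3 [0.47557077 0.30606978 0.17857557] [ 1.79981972e+02  1.83620336e-02 -8.69528605e+01] 0.009724535419099567 [-5.19521493 -0.11423415  4.5597087 ]
hanger [(0.71, [244.4, 183.3], array([0.47828844, 0.2984797 , 0.083     ]))]
hanger_grip [(0.59, [237.6, 155.7], array([0.4629376 , 0.28652837, 0.198     ]))]
pointer [(0.58, [255.2, 192.6], array([0.5171937 , 0.30698171, 0.018     ]))]
```

View pics/s5.png

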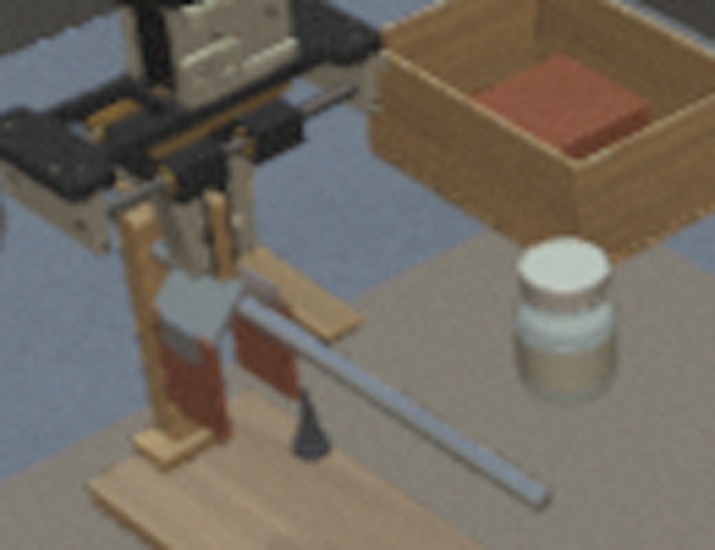

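```bash
python3 - <<'E'
from h import *
s=ctrl.snapshot("side");p=ctrl.snapshot("top")
a=np.radians(3);u=np.array([-np.sin(a),np.cos(a)]);v=np.array([u[1],-u[0]])
P=np.array([.5225,.308])
for q in((298,398),(228,440)):
    X=atz(s,(200+q[0]/5.5,110+q[1]/5.5),.083)[:2];print(X,(X-P)@u,(X-P)@v, "expect y -.025")
ft=atz(s,(200+312/5.5,110+446/5.5),.018);print("foot",ft,"tip",atz(s,(200+308/5.5,110+390/5.5),.063))
print("hanger est",(np.array([.4755,.3073])-P)@u)
E
```

```text
[0.50236998 0.28177265] -0.02513788154336227 -0.021475064995944034 expect y -.025
[0.45337982 0.27894199] -0.025400713657333 -0.07054622733603337 expect y -.025
foot [0.52523996 0.30957253 0.018     ] tip [0.52429595 0.30483136 0.063     ]
hanger est 0.0017607492690901794
```

Emit:
carry_out --deltas '[[[0, 0.005, -0.002, 0, -1], [0, 0.005, -0.002, 0, -1], [0, 0.005, -0.002, 0, -0.4], [0, 0.005, -0.002, 0, 0], [0, 0.005, -0.002, 0, 0]]]'

```text
clock: 11.1
tool_pos: [0.4752, 0.3044, 0.179]
orientation: [-180.0, 0.0, -87.0]
force: [0.4, -0.4, 0.1]
opening: 0.0282
gripper_force: 0.0
```

Emit:
carry_out --deltas '[[[0, 0, 0, 0, 0], [0, 0, 0, 0, 0], [0, 0, 0, 0, 0], [0, 0, 0, 0, 0], [0, 0, 0, 0, 0]]]'

```text
clock: 11.6
tool_pos: [0.475, 0.3042, 0.1788]
orientation: [-180.0, 0.0, -87.0]
force: [-0.5, -0.4, -0.4]
opening: 0.0438
gripper_force: 0.0
```

Emit:
carry_out --deltas '[[[0, 0, -0.1, 0, 0], [0, 0, -0.25, 0, 0], [0, 0, -0.4, 0, 0], [0, 0, -0.55, 0, 0], [0, 0, -0.55, 0, 0]]]'

```text
clock: 12.1
tool_pos: [0.4766, 0.3054, 0.2935]
orientation: [-179.7, 0.3, -87.0]
force: [0.4, 0.1, 0.5]
opening: 0.0436
gripper_force: 0.0
```

```bash
python3 - <<'E'
from h import *
o=ctrl.get_obs();print(o["clock"],o["tool_pos"],o["orientation"],o["opening"],o["force"])
s=ctrl.snapshot("side")
o=ctrl.get_obs();print(o["clock"],o["tool_pos"],o["orientation"])
c=cv2.resize(s["color"][110:210,200:330],None,fx=5.5,fy=5.5,interpolation=cv2.INTER_CUBIC);cv2.imwrite("pics/s6.png",c[:,:,::-1])
E
```

```text
12.1 [0.47659088 0.30543249 0.29352671] [-179.65772554    0.26002755  -86.9866829 ] 0.04357025349315295 [0.3960806  0.08692813 0.48045631]
12.15 [0.47563768 0.30498697 0.29102305] [-1.79822087e+02  1.76636669e-01 -8.70046832e+01]
```

View pics/s6.png

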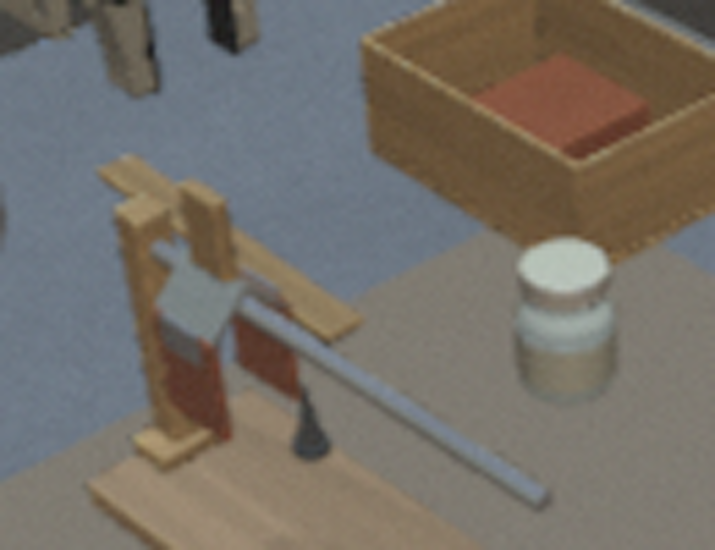

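```bash
python3 pl.py reset .4756 .305 .291 -87; python3 pl.py .66 -.32 .27 -169.3
```

```text
[np.float64(0.792), np.float64(-0.189), np.float64(0.026), 0.0572] rows>= 4 [   0.5216    0.1488    0.2858 -107.592 ]
[np.float64(0.675), np.float64(-0.456), np.float64(0.026), 0.0572] rows>= 4 [ 5.67800e-01 -7.50000e-03  2.80600e-01 -1.28184e+02]
[np.float64(0.472), np.float64(-0.664), np.float64(0.027), 0.0572] rows>= 4 [   0.6138   -0.1638    0.2752 -148.776 ]
[np.float64(0.207), np.float64(-0.788), np.float64(0.026), 0.0572] rows>= 4 [   0.6601   -0.32      0.27   -169.368 ]
```

Emit:
carry_out --deltas '[[[0.198, -0.047, 0.007, 0.0143, 1], [0.396, -0.094, 0.013, 0.0286, 1], [0.594, -0.142, 0.02, 0.0429, 1], [0.792, -0.189, 0.026, 0.0572, 1]]]'

```text
clock: 12.55
tool_pos: [0.5206, 0.1465, 0.2824]
orientation: [179.9, -0.1, -107.8]
force: [0.5, -0.5, 0.6]
opening: 0.0704
gripper_force: 0.0
```

Emit:
carry_out --deltas '[[[0.169, -0.114, 0.007, 0.0143, 1], [0.338, -0.228, 0.013, 0.0286, 1], [0.506, -0.342, 0.02, 0.0429, 1], [0.675, -0.456, 0.026, 0.0572, 1]]]'

```text
clock: 12.95
tool_pos: [0.5667, -0.0099, 0.2773]
orientation: [179.9, -0.1, -128.4]
force: [0.0, 0.8, 0.4]
opening: 0.0879
gripper_force: 0.0
```

Emit:
carry_out --deltas '[[[0.118, -0.166, 0.007, 0.0143, 1], [0.236, -0.332, 0.013, 0.0286, 1], [0.354, -0.498, 0.02, 0.0429, 1], [0.472, -0.664, 0.027, 0.0572, 1]]]'

```text
clock: 13.35
tool_pos: [0.6128, -0.1661, 0.2716]
orientation: [179.9, -0.1, -149.0]
force: [-0.1, -0.3, 0.9]
opening: 0.0877
gripper_force: 0.0
```

Emit:
carry_out --deltas '[[[0.052, -0.197, 0.007, 0.0143, 1], [0.104, -0.394, 0.013, 0.0286, 1], [0.155, -0.591, 0.02, 0.0429, 1], [0.207, -0.788, 0.026, 0.0572, 1], [0.207, -0.788, 0.026, 0.0572, 1]]]'

```text
clock: 13.85
tool_pos: [0.6588, -0.325, 0.264]
orientation: [179.9, -0.2, -169.8]
force: [0.5, -0.1, -1.1]
opening: 0.0878
gripper_force: 0.0
```

```bash
python3 - <<'E'
from h import *
import time
p=ctrl.snapshot("wrist");p=ctrl.snapshot("wrist");o=ctrl.get_obs();print(o["clock"],o["tool_pos"],o["orientation"],o["opening"])
for nm,z in(("flap_grip",.118),("flap_hinge",.05)):
    for r in ctrl.spot_point(p,nm)[:1]:print(nm,r["p"],r["centre"],atz(p,r["centre"],z))
save(p,"w7");np.savez("w7.npz",**{k:np.array(p[k]) for k in("camera_matrix","R","t")})
E
```

```text
13.95 [ 0.65865257 -0.32166275  0.26526131] [ 1.79907460e+02 -1.61763091e-01 -1.69470999e+02] 0.08748305383969399
flap_grip 0.55 [319.5, 134.5] [ 0.60813404 -0.33404236  0.118     ]
flap_hinge 0.73 [445.5, 33.2] [ 0.48655097 -0.22009186  0.05      ]
```

View pics/w7.png

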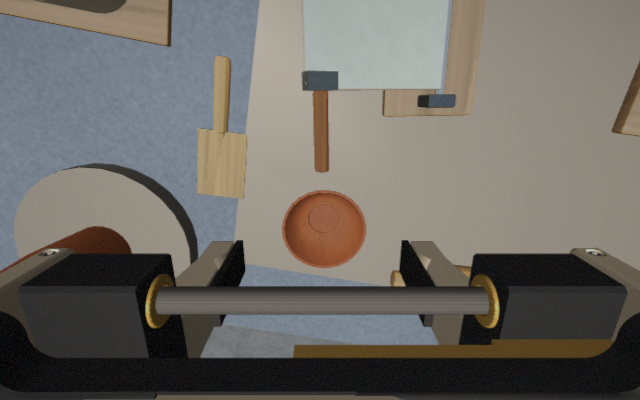

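```bash
python3 - <<'E'
from h import *
p=dict(np.load("w7.npz"))
a=atz(p,(320.3,90),.12);b=atz(p,(321.8,171),.12);print(a,b,np.linalg.norm(a-b),np.degrees(np.arctan2(*(b-a)[1::-1])))
print("grip",a+(b-a)*40/76)
E
python3 pl.py reset .6587 -.3217 .2653 -169.47; python3 pl.py .605 -.3325 .17 -169.3
```

```text
[ 0.56855982 -0.34048347  0.12      ] [ 0.64229193 -0.32552399  0.12      ] 0.07523436710008911 11.469034789147223
grip [ 0.60736619 -0.33261006  0.12      ]
[np.float64(0.274), np.float64(-0.004), np.float64(0.476), -0.0005] rows>= 3 [   0.605    -0.3325    0.1701 -169.29  ]
```

Emit:
carry_out --deltas '[[[0.1, 0, 0.16, 0, 1], [0.2, 0, 0.32, 0, 1], [0.274, -0.004, 0.476, 0, 1], [0.274, -0.004, 0.476, 0, 1], [0.274, -0.004, 0.476, 0, 1]]]'

```text
clock: 14.55
tool_pos: [0.6059, -0.331, 0.1735]
orientation: [-180.0, 0.0, -169.3]
force: [-0.5, -0.2, 0.7]
opening: 0.0876
gripper_force: 0.0
```

Emit:
carry_out --deltas '[[[0, 0, 0.15, 0, 1], [0, 0, 0.3, 0, 1], [0, 0, 0.35, 0, 1], [0, 0, 0.35, 0, 1]]]'

```text
clock: 14.95
tool_pos: [0.6061, -0.3312, 0.1025]
orientation: [180.0, -0.1, -169.3]
force: [0.6, -0.2, 0.3]
opening: 0.0876
gripper_force: 0.0
```

Emit:
carry_out --deltas '[[[0, 0, 0, 0, 1]]]'

```text
clock: 15.05
tool_pos: [0.6071, -0.3319, 0.1046]
orientation: [-179.9, 0.1, -169.3]
force: [1.0, -1.1, 0.5]
opening: 0.0876
gripper_force: 0.0
```

Emit:
carry_out --deltas '[[[0, 0, 0.025, 0, 0], [0, 0, 0.025, 0, -0.5], [0, 0, 0.025, 0, -1], [0, 0, 0.025, 0, -1], [0, 0, 0.025, 0, -1]]]'

```text
clock: 15.55
tool_pos: [0.6057, -0.3318, 0.0979]
orientation: [-180.0, 0.0, -169.4]
force: [0.2, -1.1, 0.7]
opening: 0.0529
gripper_force: 0.0
```

Emit:
carry_out --deltas '[[[0, 0, 0, 0, -1], [0, 0, 0, 0, -1], [0, 0, 0, 0, -1], [0, 0, 0, 0, -1], [0, 0, 0, 0, -1]]]'

```text
clock: 16.05
tool_pos: [0.606, -0.3331, 0.0983]
orientation: [-179.9, 0.0, -169.3]
force: [-2.8, -9.7, 3.4]
opening: 0.0132
gripper_force: 24.0
```

Emit:
carry_out --deltas '[[[0, 0, 0, 0, -1], [0, 0, 0, 0, -1], [0, 0, 0, 0, -1], [0, 0, 0, 0, -1]]]'

```text
clock: 16.45
tool_pos: [0.6059, -0.3331, 0.0982]
orientation: [-179.9, 0.0, -169.4]
force: [0.4, -5.3, -0.1]
opening: 0.0129
gripper_force: 30.0
```

Emit:
carry_out --deltas '[[[0, 0.038, -0.065, 0, -1], [0, 0.081, -0.126, 0, -1], [0, 0.13, -0.182, 0, -1], [0, 0.185, -0.234, 0, -1], [0, 0.245, -0.279, 0, -1]]]'

```text
clock: 16.95
tool_pos: [0.5965, -0.2861, 0.1557]
orientation: [-179.8, 0.0, -169.4]
force: [-2.6, -9.2, 6.4]
opening: 0.0132
gripper_force: 30.0
```

```bash
python3 - <<'E'
from h import *
s=ctrl.snapshot("side");o=ctrl.get_obs();print(o["clock"],o["tool_pos"],o["orientation"],o["opening"],o["force"],o["gripper_force"])
E
```

```text
17.0 [ 0.59619308 -0.28439502  0.15707947] [-1.79788119e+02  4.81730819e-02 -1.69361612e+02] 0.013294550010348408 [-4.80109381 -7.4942961   7.19771572] 29.94153767824173
```

Emit:
carry_out --deltas '[[[0, 0.062, -0.044, 0, -1], [0, 0.13, -0.077, 0, -1], [0, 0.2, -0.103, 0, -1], [0, 0.272, -0.122, 0, -1], [0, 0.346, -0.134, 0, -1]]]'

```text
clock: 17.5
tool_pos: [0.5835, -0.2164, 0.1817]
orientation: [-179.9, 0.0, -169.4]
force: [-1.6, -3.7, 2.5]
opening: 0.0128
gripper_force: 30.0
```

Emit:
carry_out --deltas '[[[0, 0.03, -0.003, 0, -1], [0, 0.055, -0.004, 0, -1], [0, 0.055, -0.004, 0, -1], [0, 0.055, -0.004, 0, -1]]]'

```text
clock: 17.9
tool_pos: [0.5814, -0.2052, 0.1821]
orientation: [-179.9, -0.0, -169.3]
force: [-3.2, -1.8, 8.3]
opening: 0.013
gripper_force: 30.1
```

```bash
python3 - <<'E'
from h import *
s=ctrl.snapshot("side");p=ctrl.snapshot("top");o=ctrl.get_obs();print(o["clock"],o["tool_pos"],o["orientation"],o["opening"],o["force"],o["gripper_force"])
for P in(s,p):
  for n,z in(("flap_grip",.2),("flap_hinge",.05)):
    for r in ctrl.spot_point(P,n)[:1]:print(n,r["p"],r["centre"],atz(P,r["centre"],z))
c=cv2.resize(s["color"][190:350,320:480],None,fx=3.7,fy=3.7,interpolation=cv2.INTER_CUBIC);cv2.imwrite("pics/s8.png",c[:,:,::-1])
np.savez("s8.npz",**{k:np.array(s[k]) for k in("camera_matrix","R","t")})
E
```

```text
18.0 [ 0.58146523 -0.20531785  0.18203602] [-1.79927111e+02 -1.34368293e-02 -1.69345023e+02] 0.013114534614437044 [-4.37382214 -3.05985725  7.08237729] 30.070828199386597
flap_grip 0.86 [405.7, 224.2] [ 0.58333687 -0.20399693  0.2       ]
flap_hinge 0.83 [376.2, 293.4] [ 0.48079829 -0.22156545  0.05      ]
flap_grip 0.59 [403.9, 175.8] [ 0.58328176 -0.19928229  0.2       ]
flap_hinge 0.82 [401.2, 223.3] [ 0.47943427 -0.21722514  0.05      ]
```

View pics/s8.png

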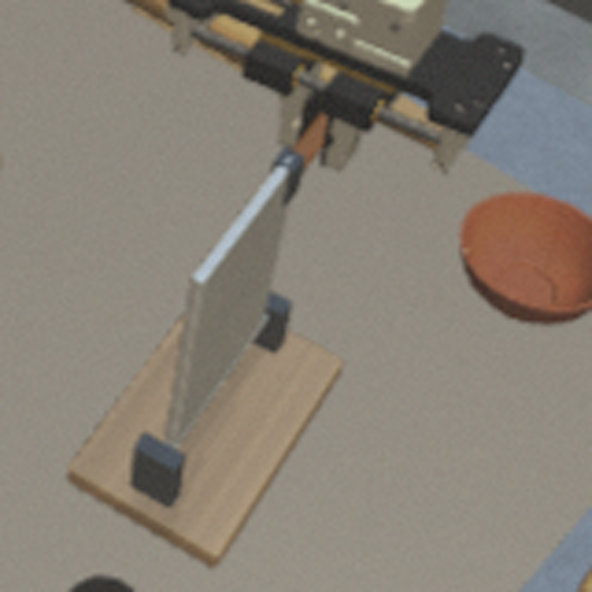

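```bash
python3 - <<'E'
from h import *
s=dict(np.load("s8.npz"));a=np.radians(10.7);X=np.array([np.cos(a),np.sin(a),0]);Y=np.array([-np.sin(a),np.cos(a),0]);Z=np.array([0,0,1])
H=np.array([.4805,-.219,.05]);f=lambda q:np.round((proj(s,q)-[320,190])*3.7,1)
print("bracket tops",[f(H+X*k+Z*.013) for k in(-.072,.072)],"board corners top",[f(H+X*i+Y*j-Z*.032) for i,j in((-.09,.055),(-.09,-.055),(.09,-.055),(.09,.055))])
for th in(-.05,0,.05):
    d=-Y*np.sin(th)+Z*np.cos(th);print(th,[f(H+X*k+d*.165) for k in(-.06,.06)])
E
```

```text
bracket tops [array([148.1, 447.2]), array([260. , 296.2])] board corners top [array([ 54.9, 463.5]), array([204.9, 555.5]), array([336.4, 358.5]), array([195.7, 284.5])]
-0.05 [array([166. , 268.4]), array([268.6, 142.3])]
0 [array([179. , 274.9]), array([280.9, 147.8])]
0.05 [array([192., 282.]), array([293.3, 153.9])]
```

Emit:
carry_out --deltas '[[[0, 0.008, -0.004, 0, -1], [0, 0.008, -0.004, 0, -1], [0, 0.008, -0.004, 0, -1], [0, 0.008, -0.004, 0, -1], [0, 0.008, -0.004, 0, -1]]]'

```text
clock: 18.7
tool_pos: [0.5811, -0.2035, 0.1821]
orientation: [-180.0, -0.0, -169.4]
force: [-4.1, -3.1, 5.6]
opening: 0.0132
gripper_force: 30.1
```

Emit:
carry_out --deltas '[[[0, 0, 0, 0, -1], [0, 0, 0, 0, -1], [0, 0, 0, 0, -1], [0, 0, 0, 0, -1], [0, 0, 0, 0, -1]]]'

```text
clock: 19.2
tool_pos: [0.5811, -0.2035, 0.1821]
orientation: [-180.0, -0.0, -169.4]
force: [-4.6, -3.2, 5.9]
opening: 0.0134
gripper_force: 30.1
```

```bash
python3 - <<'E'
from h import *
o=ctrl.get_obs();print(o["clock"],o["tool_pos"],o["orientation"],o["opening"],o["force"],o["gripper_force"])
s=ctrl.snapshot("side")
for n,z in(("hanger",.083),("pointer",.018),("flap_grip",.2)):
    print(n,[(r["p"],atz(s,r["centre"],z)) for r in ctrl.spot_point(s,n)[:1]])
E
```

```text
19.2 [ 0.58107141 -0.203534    0.18210613] [-1.79968866e+02 -4.33463570e-02 -1.69370171e+02] 0.013405767743872674 [-4.64667415 -3.20075395  5.87760227] 30.075025856494904
hanger [(0.9, array([0.46378153, 0.30179461, 0.083     ]))]
pointer [(0.42, array([0.51323987, 0.30333149, 0.018     ]))]
flap_grip [(0.74, array([ 0.57498608, -0.21204385,  0.2       ]))]
```

```bash
python3 -c "
from plant import ctrl
print(ctrl.close_job())"
```

```text
the job is handed in; nothing more can be done
None
```

I handed the job in at about 19 s: by my measurements the hanger hangs freely on the rail within about 2 mm of the pointer, and the flap is held about 0.01–0.02 rad from upright with its handle still gripped (30 N); the hand-in returned no verdict.

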